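# Unlock the lacquered box in the genkan and set its contents out

## Robot

A 6-joint arm with a two-finger parallel gripper is mounted at the origin on the work surface. World frame = base frame: x ahead of the robot, y to its left, z up, the work surface at z = 0. Lengths are in mm, angles in rad, forces in N, time in s.
With the tool pointing down it reaches from about 350 to 875 mm from the base axis. Payload 4.2 kg.
Tool frame: the origin (TCP) lies midway between the tips of the shut fingers; the grasp point (between the pads) lies 19 mm behind it (arm.grasp_offset is the distance from the TCP to the grasp point, in mm); z points along the fingers, y is the line along which they close (so a half turn about z gives the same grasp; the last joint's range is limited). The gripper opens to 85 mm and grips with 20 to 120 N. Pads are 22 mm wide; open, the fingers measure 114 mm over their backs; the gripper's body (76 mm by 85 mm) begins 54 mm behind the grasp point. The pads swing forward as they close: fully open they stand 13 mm farther back than shut.
Start: joints at [-1.072, 0.385, 0.008, 0, -1.194, -0.259], TCP at [148.46, -607.09, 231.312] pointing down, gripper open.
Joint ranges: [-3.14, 3.14], [-1.21, 2.06], [-1.07, 1.41], [-3.16, 2.05], [-2.99, -0.16], [-3.1, 3.1]. Speed limits (rad/s): [2.79, 2.79, 3.14, 3.14, 3.14, 3.14].

## Interface

Orientations are given as a unit quaternion [x, y, z, w].
In Python, from bench import arm gives the robot as it stands. The module is installed in compiled form; this text tells all that it offers.
- The arm moves only by the tool servo_tool, never from a script. Its argument "increments" is a list of rows, each a list of 7 numbers: the opening, from 0 (shut) to 1 (fully open), then the shift along the tool's x, y, z in m, then the turn, a rotation vector about the tool's x, y, z in degrees. In form: [[grip, x, y, z, ax, ay, az], ...]. A call has 1 to 12 rows; each row is the pose to reach, as a shift and turn from the pose commanded when the call began, along the tool's axes at that moment; what a row does not reach only later rows make up. A row lasts 1/8 s, in which the tool goes at most 62.5 mm and 10.7 degrees, less where a joint would pass 70% of its speed; a pose out of reach is approached as far as the arm can. A call with a gripper value outside its range is refused whole. The fingers move at their own pace and stop on an object; the grip force is fixed at half the most. Time passes only in rows, so rows that repeat a pose let the fingers close. It gives the time, the measured TCP pose, the force, the opening and the grip force at its end, in the units of the state.
- arm.read_state(): the state, without advancing time (a new reading comes with each control period).
- arm.get_image(name): name is "scene" or "top"; returns a dict with "color" (480x640x3 uint8, red, green, blue), "fx", "fy", "cx", "cy" (pixels), "rvec" (rotation vector, rad) and "tvec" (3), from world to camera coordinates, as OpenCV has them. Camera axes: x right, y down, z forward; pixel columns grow to the right and rows downward; lengths in mm; the calibration is good to about 2 mm. A picture is of the moment at which its call begins. There is no depth.
- arm.job_done(): hands the job in; it is judged then, once.
Trained networks look in the newest picture that a camera, given by its name, has taken for a name from the list of things; names that differ only in an ending like _2 or _b are one class to them, and where a whole thing is asked for, a point or a joint stands for the part that bears it (a point fixed in the world has none). Each returns a list of dicts, best first, with "p" (0 to 1); they miss things now and then, are a little off and sometimes report something else, mostly with a low value. They report only what shows in the picture. A call takes as long as a camera call.
- arm.look_for(camera, thing): "box" ([centre column, centre row, width, height] in pixels, round what is visible of it).
- arm.spot_point(camera, thing): "centre" ([column, row] in pixels: a listed point, or the origin of a listed thing).
The state is a dict: "clock": time; "joints": joint angles; "joint_vel": joint speeds; "joint_efforts": joint torques, N m; "position": TCP position; "ee_rot": TCP orientation; "contact_force": force on the tool from outside, world axes, zero at the start; "wrist_torque": the same for the moment, N m; "gripper_width": finger opening in mm; "grasp_force": force on a finger pad.
Only numpy, scipy, OpenCV 4.12 (cv2) and the standard library are available. Lean on these libraries where they do the work, as an engineer would, in place of code of your own. Each camera call takes 0.05 s, during which the arm holds its last target. There are 200 camera calls.

## Task

Unlock the red lacquered box on the shoe cabinet: put its key fully into the lock, turn it clockwise to its stop so that the bolt draws back, turn it back home while it is still fully in, pull it out and stand it in its wooden key rest again. Then lift the deep lid off and lay it down flat, open side down, on the bare cabinet top, and set everything that was in the box flat and upright on the floor of the shallow wooden tray, side by side. Leave the tealight holder, the shoehorn, the carabiner and the glasses stand where they are.

Things in the scene. Friction and masses are not known exactly. Their poses are not given: they have to be found in the camera images.
- box: Fixed red base of the box. Origin: centre of its underside, on the cabinet top; x along its length, y across. Plinth 280 (x) x 150 (y) x 8 mm high, on it a dark wooden rim 250 x 120 mm with 4 mm walls, top at z = 20 mm. A steel lock housing 70 x 70 x 84 mm high stands at its -y side, centred at (0, -115) mm.
- box_floor (a point): Floor of the middle bay, z = 12 mm; axes as box. Two cross walls (along y, 4 mm, as high as the rim) divide the inside of the rim into three bays about 78 (x) x 112 (y) mm, centred at x = -82, 0 and +82 mm. Each holds one item at most.
- lock_mouth (a point): Centre of the keyhole, on the upper face of the lock's brass core (a square boss 38 x 38 mm, its face 90 mm above the cabinet top, 6 mm proud of the housing). Axes as box. The keyhole opens straight up: a slot 26.4 x 8.4 mm with 2 mm chamfers, goes right down; with the lock at 0 its long side lies along x of the box.
- lock (a joint): Angle of the brass core (rad): 0 home (locked position at the start), grows clockwise seen from above, hard stop at 1.4. Stiff by about 0.03 N m, no spring, stays where left; the key has about 0.1 rad of play either way in the slot, so turn it a little past.
- bolt (a joint): Travel of the steel bolt (m): 0 thrown (it then reaches 10 mm over the edge of the lid, 3 mm above the lid, and holds it down), about 0.015 drawn back when the key is at its stop. It stays drawn when the key is turned back home.
- key: Large key with black bow, about 60 g, upright in its rest at the start. Origin: under its shoulder, where the blade begins; z up along the key, x along the width of blade and bow. Below: blade 24 (x) x 6 x 26 mm, then tip 17 x 3 x 5. Above: shoulder 32 x 14 x 6, bow 40 (x) x 10 (y) from z = 6 to 42 mm. Same after a half turn about z. Fully in the lock its origin is at lock_mouth.
- key_rest: Fixed wooden block 60 (x) x 50 (y) x 36 mm high in which the key stands, blade down. Origin: centre of its underside.
- rest_mouth (a point): Centre of the slot in the top face of the key rest, 36 mm above the cabinet top; axes as key_rest. Slot 28 x 10 mm, long side along x of the rest, 33 mm deep, 2 mm chamfers; the key's shoulder rests on the top face, origin at this point.
- lid: Deep red lid standing on the plinth around the rim, loose once the bolt is drawn. Origin: centre of its open underside (8 mm above the cabinet top when on the box, 0 when laid on the cabinet top). Outside 268 (x) x 138 (y) x 57 mm high, walls 5 mm, about 4 mm of play all round the rim. A dark wooden handle bar 90 (x) x 16 (y) mm on top, from z = 57 to 85 mm. About 450 g.
- lid_handle (a point): Centre of the top of the lid's handle bar, 85 mm above the lid's underside; axes as lid.
- tray: Fixed shallow wooden tray 290 (x) x 150 (y) mm, walls 6 mm thick and 14 mm high, floor 6 mm above the cabinet top. Origin: centre of its underside.
- glasses_case: Grey hard spectacles case 34 (x) x 92 (y) x 37 mm high, under the lid in one bay of the box (may be absent). Origin: centre of its underside.
- seal_case: Dark wooden seal case 26 (x) x 70 (y) x 34 mm high with a brass band, under the lid in one bay (may be absent). Origin: centre of its underside.
- cycle_lamp: Black cycle lamp 32 (x) x 56 (y) x 38 mm high with a clear round lens that stands 6 mm out of its +y end, under the lid in one bay (may be absent). Origin: centre of the underside of its body.
- tealight_holder: Bystander: white ceramic tealight holder, 76 mm across, 55 mm high. Origin: centre of its underside.
- shoehorn: Bystander: navy plastic shoehorn lying flat, 180 mm along y, 40 wide.
- carabiner: Bystander: aluminium carabiner lying flat, about 80 mm along y, 45 wide, 8 thick.
- glasses_stand: Bystander: clear acrylic stand for reading glasses, 70 x 160 mm foot, 56 mm high. Origin: centre of its underside.

How it is judged:
By the outcome, as a careful person would: the job done as asked, in the order asked, and still so for the second after the job is handed in, with the robot touching nothing.
Of glasses_case, seal_case, cycle_lamp only 2 to 3 are there at a start; the rules pass over those that are not, and their reading is None.
At some moment in a run one of glasses_case, seal_case, cycle_lamp may be knocked a few centimetres aside while the robot is not near it.
It also fails if it takes over 208 s, if anything falls off the work surface, if the arm or the gripper's body presses on something with over 40 N, if the wrist force passes 120 N, or if a joint passes its speed limit or range.

## Working session

There is one attempt and no reset: what is moved stays moved. The work goes in short steps, Python scripts to look and compute and a tool call to move; the robot and the scene stay as the last step left them, time stands still between calls to the robot, and variables do not carry over. Pictures are saved under pics/ and viewed, at most 14 in all, crops included, and the job is handed in when it is done.

Besides the shell and the picture viewer there is one more tool, called as name(argument=value, ...), one argument or row to a line, values as JSON. servo_tool: Moves the arm, as the interface text tells. Its arguments: {"type":"object","properties":{"increments":{"type":"array","items":{"type":"array","items":{"type":"number"}}}},"required":["increments"]}

```bash
mkdir -p pics; cat > h.py <<'E'
from bench import arm
import numpy as np, cv2
from scipy.spatial.transform import Rotation as R
def cam(n,save=None):
    im=arm.get_image(n)
    if save: cv2.imwrite('pics/'+save,im['color'][:,:,::-1])
    return im
def ray(im,px,z):
    Rm=cv2.Rodrigues(np.array(im['rvec'],float))[0];t=np.array(im['tvec'],float).ravel()
    c=-Rm.T@t
    d=Rm.T@np.array([(px[0]-im['cx'])/im['fx'],(px[1]-im['cy'])/im['fy'],1])
    return c+d*(z-c[2])/d[2]
def proj(im,P):
    K=np.array([[im['fx'],0,im['cx']],[0,im['fy'],im['cy']],[0,0,1.]])
    return cv2.projectPoints(np.array(P,float).reshape(-1,3),np.array(im['rvec'],float),np.array(im['tvec'],float),K,None)[0].reshape(-1,2)
E
python3 - <<'E'
from h import *
s=arm.read_state();print(s)
for n in('top','scene'):
    im=cam(n,n+'0.png');print(n,im['fx'],im['cx'],im['cy'],ray(im,(320,240),0),-cv2.Rodrigues(np.array(im['rvec'],float))[0].T@np.ravel(im['tvec']))
    for t,z in dict(box=0,lock_mouth=90,key=36,rest_mouth=36,lid=8,lid_handle=93,tray=0,tealight_holder=0,shoehorn=0,carabiner=0,glasses_stand=0).items():
        r=arm.spot_point(n,t)[:2]
        print(t,[(np.round(q['centre']),round(q['p'],2),ray(im,q['centre'],z)[:2].round(1)) for q in r])
E
```

```text
{'clock': 0.0, 'joints': array([-1.07244277e+00,  3.85559538e-01,  6.63594808e-03, -4.76353259e-04,
       -1.19400955e+00, -2.58605984e-01]), 'joint_vel': array([-0.00011304,  0.00074776,  0.00065439, -0.00099875,  0.00011372,
        0.00023613]), 'joint_efforts': array([ 2.41369780e-04, -3.92288804e+01,  1.88405871e+01,  4.18621168e+00,
       -4.56518479e-03,  7.68489656e-06]), 'position': array([ 148.29004426, -606.55624317,  230.22711021]), 'ee_rot': array([-1.19499589e-01,  9.92833651e-01,  1.07459033e-03, -1.89076223e-04]), 'contact_force': array([0.64390148, 0.24281174, 0.3775909 ]), 'wrist_torque': array([ 0.00667149, -0.03469135,  0.04341903]), 'grasp_force': 0.0, 'gripper_width': 85.2142425335675}
top 477.89140077679235 326.17209612977973 241.4652096557338 [597.34115477  98.59410193   0.        ] [ 426.3686657    73.12079573 1096.40914629]
box []
lock_mouth [(array([410., 271.]), 0.93, array([510.8, -92.2]))]
key [(array([477., 279.]), 0.69, array([ 494.5, -247.2]))]
rest_mouth [(array([475., 281.]), 0.63, array([ 489.3, -242.7]))]
lid [(array([352., 274.]), 0.92, array([
[... 485 characters left out ...]
9259   0.        ] [1286.75970315  305.36531499  834.09774307]
box []
lock_mouth [(array([241., 192.]), 0.83, array([518.1, -89.2]))]
key [(array([182., 187.]), 0.78, array([ 485.2, -248.1]))]
rest_mouth [(array([185., 188.]), 0.81, array([ 486.8, -240. ]))]
lid [(array([297., 231.]), 0.82, array([510.4,  27.5]))]
lid_handle [(array([294., 203.]), 0.63, array([516.5,  23.9]))]
tray [(array([429., 255.]), 0.68, array([483.8, 300.8]))]
tealight_holder [(array([278., 334.]), 0.8, array([760.4,  76.6]))]
shoehorn [(array([124., 253.]), 0.59, array([ 672.2, -291.1]))]
carabiner [(array([176., 311.]), 0.56, array([ 771.4, -122. ]))]
glasses_stand [(array([523., 298.]), 0.7, array([538.7, 489.5]))]
```

View pics/top0.png

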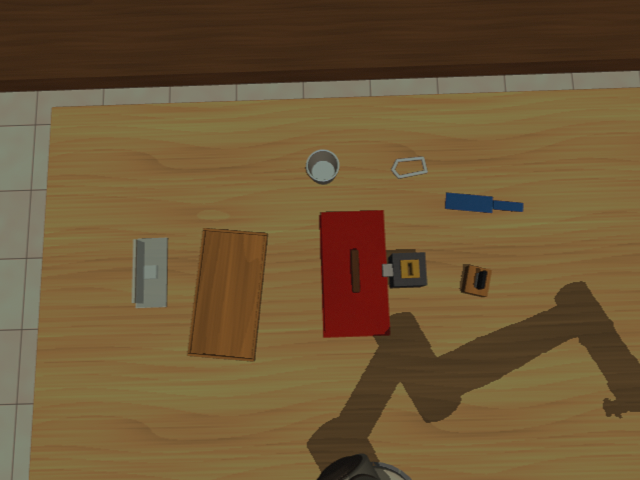

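View pics/scene0.png

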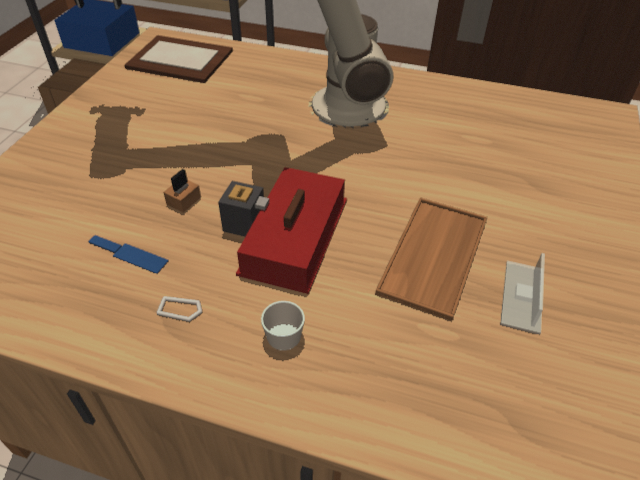

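The top view is up = +x, left = +y. Lid is at about (355,272), lock core (410,269), rest (477,280), tray (229,294), with free tabletop around them. I'll refine the poses by aligning model edges with image gradients.

```bash
cat > fit.py <<'E'
from h import *
from scipy.optimize import minimize
def rect(w,d,z,cx=0,cy=0):
    c=[(cx+sx*w/2,cy+sy*d/2,z) for sx,sy in((-1,-1),(1,-1),(1,1),(-1,1))]
    return [(c[i],c[(i+1)%4]) for i in range(4)]
def grad(im,blur):
    g=cv2.GaussianBlur(im['color'].astype(np.float32),(0,0),blur)
    return cv2.Sobel(g,cv2.CV_32F,1,0),cv2.Sobel(g,cv2.CV_32F,0,1)
def samp(segs):
    t=np.linspace(.04,.96,40)[:,None]
    return np.array([np.array(a)*(1-t)+np.array(b)*t for a,b in segs])
def place(P,p):
    return np.c_[P[:,:2]@R.from_euler('z',p[2]).as_matrix()[:2,:2].T+p[:2],P[:,2]]
def score(p,S,ims,G):
    tot=0
    for im,(gx,gy) in zip(ims,G):
        for s in S:
            q=proj(im,place(s,p)).astype(np.float32)
            d=q[-1]-q[0];n=np.array([-d[1],d[0]])/np.hypot(*d)
            X=cv2.remap(gx,q[:,:1],q[:,1:],cv2.INTER_LINEAR)[:,0];Y=cv2.remap(gy,q[:,:1],q[:,1:],cv2.INTER_LINEAR)[:,0]
            tot+=np.linalg.norm((X*n[0]+Y*n[1]).mean(0)) *np.hypot(*d)
    return -tot
def fit(segs,p0,ims,step=(6,6,.08),blurs=(2.5,1.0)):
    S=samp(segs);p=np.array(p0,float)
    for b in blurs:
        G=[grad(i,b) for i in ims];best=None
        for yaw in ((-1.5,0,1.5) if b>2 else (0,)):
            q=p+[0,0,yaw*step[2]]
            sim=np.array([q]+[q+np.eye(3)[i]*step[i]*(1 if b>2 else .4) for i in range(3)])
            r=minimize(score,q,args=(S,ims,G),method='Nelder-Mead',options=dict(initial_simplex=sim,xatol=1e-3,fatol=1e-2))
            if best is None or r.fun<best.fun: best=r
        p=best.x
    return p
MOD=dict(lid=rect(268,138,65)+rect(90,16,93),plinth=rect(280,150,8),lock=rect(70,70,84)+rect(38,38,90),
  rest=rect(60,50,36),tray=rect(290,150,14),slot=rect(26.4,8.4,90),core=rect(38,38,90),traylow=rect(278,138,14)+rect(290,150,14))
E
python3 - <<'E'
from fit import *
T,S=cam('top'),cam('scene')
for n,p0 in dict(lid=(515,25,-.03),lock=(513,-90,-.03),core=(513,-90,-.03),rest=(489,-242,-.1),tray=(481,304,-.1)).items():
    for l,ims in(('top',[T]),('scn',[S]),('both',[T,S])):
        p=fit(MOD[n],p0,ims);print(n,l,p[:2].round(1),round(np.degrees(p[2]),2))
vis=[]
for im,c in((T,(400,230,120,80)),(S,(150,150,140,100))):
    v=cv2.resize(im['color'][c[1]:c[1]+c[3],c[0]:c[0]+c[2],::-1],(600,400 if im is T else 400),interpolation=cv2.INTER_CUBIC)
    vis.append(v)
cv2.imwrite('pics/crop1.png',cv2.resize(np.vstack(vis),(450,600)))
E
```

```text
lid top [515.2  27.5] 0.49
lid scn [517.1  23.2] 0.47
lid both [516.1  24.4] 0.35
lock top [515.1 -90.8] 2.13
lock scn [517.2 -92.3] 0.09
lock both [516.2 -90.9] 1.13
core top [517.8 -91.3] -1.37
core scn [517.6 -91.9] -0.28
core both [517.7 -91.5] -0.96
rest top [ 489.5 -237.5] -16.04
rest scn [ 490.8 -249.5] -14.93
rest both [ 494.6 -239. ] -13.62
tray top [481.5 308.1] -6.63
tray scn [483.4 311.6] -6.42
tray both [482.7 309.7] -6.43
```

View pics/crop1.png

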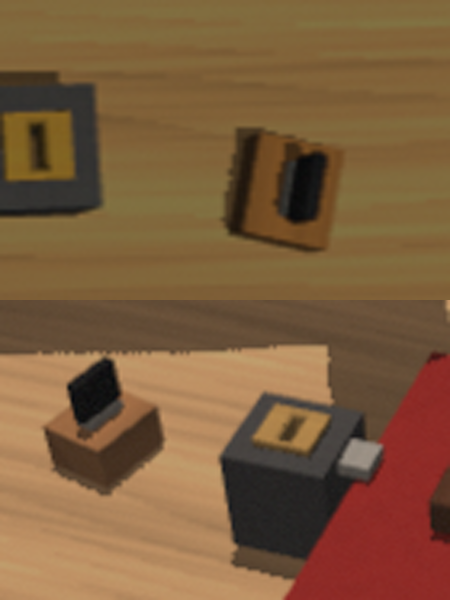

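The crop shows lock core with slot along x, and the key upright in the rest, turned about -15°. I'll refit the rest and bow from a better start.

```bash
python3 - <<'E'
from fit import *
T,S=cam('top'),cam('scene')
MOD['bow']=rect(40,10,78)
def vert(w,d,z0,z1): return [((sx*w/2,sy*d/2,z0),(sx*w/2,sy*d/2,z1)) for sx in(-1,1) for sy in(-1,1)]
MOD['restfull']=rect(60,50,36)+rect(60,50,0)[1:2]
for n in('rest','restfull','bow'):
    for l,ims in(('top',[T]),('scn',[S]),('both',[T,S])):
        p=fit(MOD[n],(490,-249,-.26),ims,step=(4,4,.05),blurs=(1.5,.8));print(n,l,p[:2].round(1),round(np.degrees(p[2]),2))
for im,n in((T,'top'),(S,'scn')):
    c=im['color'].astype(int).max(2); 
    q=proj(im,[(490,-249,65)])[0].astype(int);w=14
    sub=c[q[1]-w:q[1]+w,q[0]-w:q[0]+w]<45
    k,lab,st,ce=cv2.connectedComponentsWithStats(sub.astype(np.uint8));i=1+st[1:,4].argmax()
    m=ce[i]+q-w;print(n,'bow blob',m,st[i],ray(im,m,60)[:2])
    P=np.array([(x,y,z) for x in np.linspace(-20,20,9) for y in np.linspace(-5,5,5) for z in np.linspace(42,78,8)])
    print('pred',cv2.minAreaRect(proj(im,place(P,(490,-249,-.26))).astype(np.float32)),cv2.minAreaRect(np.argwhere(lab==i)[:,::-1].astype(np.float32)+(q-w).astype(np.float32)))
E
```

```text
rest top [ 486.9 -247.1] -14.96
rest scn [ 490.9 -249.5] -15.38
rest both [ 491.7 -248.8] -15.04
restfull top [ 492.2 -248.5] -15.01
restfull scn [ 491.7 -249.6] -14.95
restfull both [ 492.  -248.9] -15.17
bow top [ 489.9 -246.9] -12.57
bow scn [ 494.7 -248.5] -16.82
bow both [ 493.8 -248.1] -14.41
top bow blob [480.97183099 279.55633803] [  8   6  11  18 142] [ 491.05751636 -247.75676829]
pred ((481.7100524902344, 279.9029846191406), (9.545701026916504, 20.68568229675293), 10.72807788848877) ((480.9560241699219, 279.4920349121094), (7.960402965545654, 18.15687370300293), 10.30484676361084)
scn bow blob [178.69417476 180.08252427] [  7   7  16  21 206] [ 491.73089561 -249.30533209]
pred ((179.22039794921875, 179.6038360595703), (15.437039375305176, 23.504653930664062), 52.11628723144531) ((178.70384216308594, 180.11923217773438), (12.805047035217285, 19.558391571044922), 52.12501525878906)
```

```bash
cat > rel.py <<'E'
from h import *
def Rt(th):
    c,s=np.cos(np.radians(th)),np.sin(np.radians(th))
    return np.array([[-c,-s,0],[-s,c,0],[0,0,-1.]])
def rel(*tg):  # targets (x,y,z,theta_deg): tool increments from measured pose
    s=arm.read_state();p=np.array(s['position']);M=R.from_quat(s['ee_rot']).as_matrix()
    print('now',p.round(1),'th',round(np.degrees(np.arctan2(-M[0,1],M[1,1])),2),'w',round(s['gripper_width'],1),'F',np.round(s['contact_force'],1),'t',round(s['clock'],1))
    for t in tg:
        d=M.T@(np.array(t[:3])-p)/1000; r=R.from_matrix(M.T@Rt(t[3])).as_rotvec(degrees=True)
        print(t,'->',d.round(4).tolist(),r.round(2).tolist())
E
python3 -c "
from rel import *
rel((491.7,-248.7,160,-15),(491.7,-248.7,100,-15))"
```

```text
now [ 148.5 -607.1  231.3] th 13.74 w 85.2 F [0.9 0.6 0.1] t 1.4
(491.7, -248.7, 160, -15) -> [-0.4185, 0.2666, 0.0713] [-0.0, 0.0, 28.74]
(491.7, -248.7, 100, -15) -> [-0.4185, 0.2666, 0.1313] [-0.0, 0.0, 28.74]
```

servo_tool(
  increments=[
    [1,-0.4185,0.2666,0.0713,0,0,28.74],
    [1,-0.4185,0.2666,0.0713,0,0,28.74],
    [1,-0.4185,0.2666,0.0713,0,0,28.74],
    [1,-0.4185,0.2666,0.0713,0,0,28.74],
    [1,-0.4185,0.2666,0.0713,0,0,28.74],
    [1,-0.4185,0.2666,0.0713,0,0,28.74],
    [1,-0.4185,0.2666,0.0713,0,0,28.74],
    [1,-0.4185,0.2666,0.0713,0,0,28.74],
    [1,-0.4185,0.2666,0.0713,0,0,28.74],
    [1,-0.4185,0.2666,0.0713,0,0,28.74],
    [1,-0.4185,0.2666,0.0713,0,0,28.74],
    [1,-0.4185,0.2666,0.0713,0,0,28.74],
  ],
)

```text
clock: 2.9
position: [490.9, -249.8, 160.3]
ee_rot: [0.132, 0.991, -0.0, 0.0]
contact_force: [0.6, -1.1, 0.2]
gripper_width: 85.8
grasp_force: 0.0
```

```bash
python3 -c "
from rel import *
rel((491.7,-248.7,45,-15))
cam('scene','s2.png');rel();cam('top');rel((491.7,-248.7,45,-15))"
```

```text
now [ 490.9 -249.8  160.3] th -15.11 w 85.8 F [ 0.6 -1.1  0.2] t 2.9
(491.7, -248.7, 45, -15) -> [-0.0005, 0.0012, 0.1153] [-0.0, 0.02, -0.11]
now [ 491.  -249.7  160.3] th -15.11 w 85.1 F [-0.5  0.4  0.3] t 3.0
now [ 491.1 -249.6  160.3] th -15.1 w 85.9 F [ 0.4 -0.1 -0. ] t 3.0
(491.7, -248.7, 45, -15) -> [-0.0003, 0.001, 0.1153] [-0.0, 0.02, -0.1]
```

servo_tool(
  increments=[
    [1,0,0,0.05,0,0,0],
    [1,0,0,0.09,0,0,0],
    [1,0,0,0.115,0,0,0],
    [1,0,0,0.115,0,0,0],
    [1,0,0,0.115,0,0,0],
    [0,0,0,0.115,0,0,0],
    [0,0,0,0.115,0,0,0],
    [0,0,0,0.115,0,0,0],
    [0,0,0,0.115,0,0,0],
    [0,0,0,0.115,0,0,0],
    [0,0,0,0.115,0,0,0],
    [0,0,0,0.115,0,0,0],
  ],
)

```text
clock: 4.5
position: [491.8, -248.8, 45.3]
ee_rot: [0.13, 0.991, -0.0, 0.0]
contact_force: [0.1, 0.3, 3.2]
gripper_width: 9.3
grasp_force: 58.7
```

```bash
python3 -c "
from rel import *
rel((491.7,-248.7,160,-15));s=arm.read_state();print(s['grasp_force'],s['wrist_torque'])"
```

```text
now [ 491.8 -248.8   45.3] th -14.99 w 9.3 F [0.1 0.3 3.2] t 4.5
(491.7, -248.7, 160, -15) -> [0.0001, 0.0, -0.1147] [-0.01, 0.02, 0.01]
58.72657299041748 [ 0.15456118  0.21407472 -0.00226591]
```

servo_tool(
  increments=[
    [0,0,0,-0.02,0,0,0],
    [0,0,0,-0.06,0,0,0],
    [0,0,0,-0.1147,0,0,0],
    [0,0,0,-0.1147,0,0,0],
    [0,0,0,-0.1147,0,0,0],
  ],
)

```text
clock: 5.12
position: [491.0, -248.3, 159.0]
ee_rot: [0.131, 0.991, 0.0, -0.001]
contact_force: [-0.6, -0.2, -0.9]
gripper_width: 9.4
grasp_force: 58.7
```

```bash
python3 -c "
from rel import *
rel((517.3,-91.3,150,0))"
```

```text
now [ 491.  -248.3  159. ] th -15.03 w 9.4 F [-0.6 -0.2 -0.9] t 5.1
(517.3, -91.3, 150, 0) -> [0.0153, 0.1585, 0.0091] [0.05, -0.06, -15.03]
```

servo_tool(
  increments=[
    [0,0.016,0.1587,0.01,0,0,-15],
    [0,0.016,0.1587,0.01,0,0,-15],
    [0,0.016,0.1587,0.01,0,0,-15],
    [0,0.016,0.1587,0.01,0,0,-15],
    [0,0.016,0.1587,0.01,0,0,-15],
    [0,0.016,0.1587,0.01,0,0,-15],
    [0,0.016,0.1587,0.01,0,0,-15],
  ],
)

```text
clock: 6.0
position: [517.0, -92.2, 149.5]
ee_rot: [0.001, 1.0, -0.0, -0.0]
contact_force: [-1.0, -1.1, -1.2]
gripper_width: 9.3
grasp_force: 58.9
```

```bash
python3 - <<'E'
from fit import *
from rel import rel
rel((517.3,-91.3,135,0))
v=[]
for n in('top','scene'):
    im=cam(n)
    c=proj(im,[(517.3,-91.3,110)])[0].astype(int);w=45
    img=cv2.resize(im['color'][c[1]-w:c[1]+w,c[0]-w:c[0]+w,::-1],(400,400),interpolation=cv2.INTER_CUBIC)
    s=400/90
    for p0,p1 in MOD['slot']+MOD['core']:
        q=proj(im,place(np.array([p0,p1]),(517.3,-91.3,0)));q=((q-c+w)*s).astype(int)
        cv2.line(img,tuple(q[0].tolist()),tuple(q[1].tolist()),(0,255,0),1)
    z=arm.read_state()['position'][2]-9.3
    for p0,p1 in rect(24,6,z-26)+rect(32,14,z):
        q=proj(im,place(np.array([p0,p1]),(517.3,-91.3,0)));q=((q-c+w)*s).astype(int)
        cv2.line(img,tuple(q[0].tolist()),tuple(q[1].tolist()),(255,0,255),1)
    v.append(img)
cv2.imwrite('pics/k3.png',np.hstack(v));rel()
E
```

```text
now [517.  -92.2 149.5] th -0.09 w 9.3 F [-1.  -1.1 -1.2] t 6.0
(517.3, -91.3, 135, 0) -> [-0.0003, 0.0009, 0.0145] [-0.0, -0.03, -0.09]
now [517.2 -92.  149.7] th -0.07 w 9.4 F [ 0.1 -0.2 -0.2] t 6.1
```

View pics/k3.png

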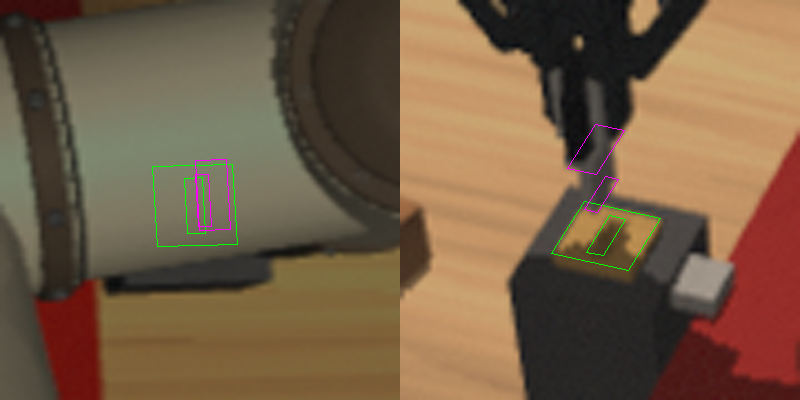

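Scene crop: key tip hangs just above the core's slot (≈(605,235) in the crop), overlay agrees. Descending gently.

servo_tool(
  increments=[
    [0,0,0,0.012,0,0,0],
    [0,0,0,0.018,0,0,0],
    [0,0,0,0.022,0,0,0],
    [0,0,0,0.025,0,0,0],
    [0,0,0,0.028,0,0,0],
    [0,0,0,0.028,0,0,0],
  ],
)

```text
clock: 6.85
position: [517.2, -91.2, 121.5]
ee_rot: [0.0, 1.0, 0.0, -0.0]
contact_force: [0.6, 0.8, -0.3]
gripper_width: 9.4
grasp_force: 58.8
```

servo_tool(
  increments=[
    [0,0,0,0.004,0,0,0],
    [0,0,0,0.008,0,0,0],
    [0,0,0,0.012,0,0,0],
    [0,0,0,0.016,0,0,0],
    [0,0,0,0.019,0,0,0],
    [0,0,0,0.021,0,0,0],
    [0,0,0,0.0225,0,0,0],
    [0,0,0,0.0225,0,0,0],
  ],
)

```text
clock: 7.85
position: [517.4, -91.2, 99.3]
ee_rot: [-0.0, 1.0, 0.0, 0.0]
contact_force: [0.8, 2.9, 0.8]
gripper_width: 9.0
grasp_force: 59.1
```

servo_tool(
  increments=[
    [0,0,-0.0003,0.0005,0,0,0],
    [0,0,-0.0003,0.001,0,0,0],
    [0,0,-0.0003,0.001,0,0,0],
  ],
)

```text
clock: 8.22
position: [517.5, -91.3, 99.3]
ee_rot: [-0.0, 1.0, 0.0, 0.0]
contact_force: [-2.7, 5.0, 7.6]
gripper_width: 8.8
grasp_force: 60.1
```

servo_tool(
  increments=[
    [0,0,0,0,0,0,8],
    [0,0,0,0,0,0,16],
    [0,0,0,0,0,0,24],
    [0,0,0,0,0,0,32],
    [0,0,0,0,0,0,40],
    [0,0,0,0,0,0,48],
    [0,0,0,0,0,0,56],
    [0,0,0,0,0,0,64],
    [0,0,0,0,0,0,72],
    [0,0,0,0,0,0,80],
    [0,0,0,0,0,0,86],
    [0,0,0,0,0,0,87],
  ],
)

```text
clock: 9.72
position: [518.8, -104.8, 98.7]
ee_rot: [0.679, 0.734, 0.019, -0.016]
contact_force: [-6.3, 35.4, 19.9]
gripper_width: 9.0
grasp_force: 64.5
```

```bash
python3 - <<'E'
from rel import *
im=cam('scene')
rel();s=arm.read_state();print(s['wrist_torque'],s['joints'].round(2))
q=proj(im,[(517,-80,90)])[0].astype(int);w=50
cv2.imwrite('pics/t4.png',cv2.resize(im['color'][q[1]-w:q[1]+w,q[0]-w:q[0]+w,::-1],(400,400)))
E
```

```text
now [ 518.7 -104.7   98.8] th -85.52 w 9.0 F [-6.  30.1 18.1] t 9.8
[8.82307288 1.85195006 0.13954269] [ 0.08  0.37 -0.37 -0.07 -0.83 -3.1 ]
```

View pics/t4.png

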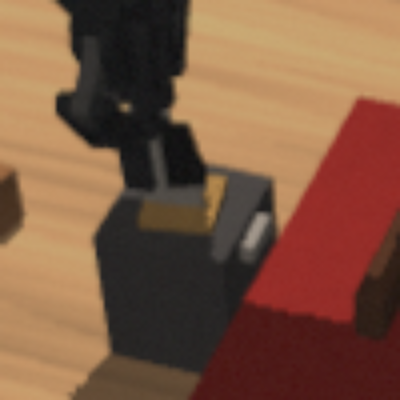

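Joint 6 ran into its limit (-3.1) near the end, twisting the tool. The bolt looks nearly drawn, but I'll back off, straighten, and regrasp with a half-turned tool to finish the turn cleanly.

servo_tool(
  increments=[
    [0,0,0,0,0,0,-5],
    [0,0,0,0,0,0,-10],
    [0,0,0,0,0,0,-13],
    [0,0,0,0,0,0,-13],
    [0,0,0,0,0,0,-13],
    [0,0,0,0,0,0,-13],
  ],
)

```text
clock: 10.52
position: [521.3, -104.2, 98.9]
ee_rot: [0.59, 0.807, 0.022, -0.011]
contact_force: [-1.2, 29.1, 13.9]
gripper_width: 9.0
grasp_force: 63.3
```

```bash
python3 - <<'E'
from rel import *
rel((517.4,-91.3,99.3,-74));s=arm.read_state();print(s['wrist_torque'],s['joints'].round(2),s['ee_rot'])
E
```

```text
now [ 521.3 -104.2   98.9] th -72.4 w 9.0 F [-1.2 29.1 13.9] t 10.5
(517.4, -91.3, 99.3, -74) -> [0.0135, 0.0002, 0.0002] [1.24, -2.52, 1.62]
[8.63816431 0.33995534 0.03297565] [ 0.08  0.37 -0.37 -0.06 -0.82 -2.87] [ 0.59026213  0.8068395   0.02187315 -0.01105458]
```

servo_tool(
  increments=[
    [0.25,0,0,0,0,0,0],
    [0.25,0,0,0,0,0,0],
    [0.25,0,0,0,0,0,0],
    [0.25,0,0,0,0,0,0],
  ],
)

```text
clock: 11.02
position: [517.9, -110.9, 96.2]
ee_rot: [0.591, 0.807, 0.016, -0.012]
contact_force: [1.1, 0.7, 0.3]
gripper_width: 21.4
grasp_force: 0.5
```

```bash
python3 - <<'E'
from rel import *
rel((517.4,-91.3,99.3,-74),(517.4,-91.3,160,-74),(517.4,-91.3,160,30),(517.4,-91.3,160,90));s=arm.read_state();print(s['wrist_torque'],s['joints'].round(2))
E
```

```text
now [ 517.9 -110.9   96.2] th -72.47 w 21.4 F [1.1 0.7 0.3] t 11.0
(517.4, -91.3, 99.3, -74) -> [0.019, 0.0054, -0.0023] [0.61, -2.22, 1.55]
(517.4, -91.3, 160, -74) -> [0.0213, 0.0061, -0.0629] [0.61, -2.22, 1.55]
(517.4, -91.3, 160, 30) -> [0.0213, 0.0061, -0.0629] [2.44, -1.02, -102.44]
(517.4, -91.3, 160, 90) -> [0.0213, 0.0061, -0.0629] [3.28, 0.42, -162.42]
[ 0.12540964 -0.27023805 -0.00683783] [ 0.07  0.37 -0.38 -0.05 -0.82 -2.87]
```

servo_tool(
  increments=[
    [0.4,0,0,-0.02,0,0,0],
    [0.4,0,0,-0.05,0,0,0],
    [0.5,0.0213,0.0061,-0.0729,2.4,-1,-10],
    [0.5,0.0213,0.0061,-0.0729,2.4,-1,-20],
    [0.5,0.0213,0.0061,-0.0729,2.4,-1,-30],
    [0.5,0.0213,0.0061,-0.0729,2.4,-1,-40],
    [0.5,0.0213,0.0061,-0.0729,2.4,-1,-50],
    [0.5,0.0213,0.0061,-0.0729,2.4,-1,-60],
    [0.5,0.0213,0.0061,-0.0729,2.4,-1,-70],
    [0.5,0.0213,0.0061,-0.0729,2.4,-1,-80],
    [0.5,0.0213,0.0061,-0.0729,2.4,-1,-90],
    [0.5,0.0213,0.0061,-0.0729,2.4,-1,-102.4],
  ],
)

```text
clock: 12.52
position: [516.6, -91.7, 169.6]
ee_rot: [-0.247, 0.969, 0.0, -0.001]
contact_force: [1.0, -0.1, 0.4]
gripper_width: 43.2
grasp_force: 0.0
```

```bash
python3 - <<'E'
from rel import *
rel((517.4,-91.3,170,80),(517.4,-91.3,170,105));print(arm.read_state()['joints'].round(2))
v=[]
for n in('scene','top'):
    im=cam(n)
    q=proj(im,[(517,-91,100)])[0].astype(int);w=45
    v.append(cv2.resize(im['color'][q[1]-w:q[1]+w,q[0]-w:q[0]+w,::-1],(400,400),interpolation=cv2.INTER_CUBIC))
cv2.imwrite('pics/t5.png',np.hstack(v))
E
```

```text
now [516.6 -91.7 169.6] th 28.66 w 43.2 F [ 1.  -0.1  0.4] t 12.5
(517.4, -91.3, 170, 80) -> [-0.0009, 0.0, -0.0004] [0.13, -0.06, -51.34]
(517.4, -91.3, 170, 105) -> [-0.0009, 0.0, -0.0004] [0.14, -0.04, -76.34]
[ 0.13  0.27 -0.33 -0.   -0.98 -1.2 ]
```

View pics/t5.png

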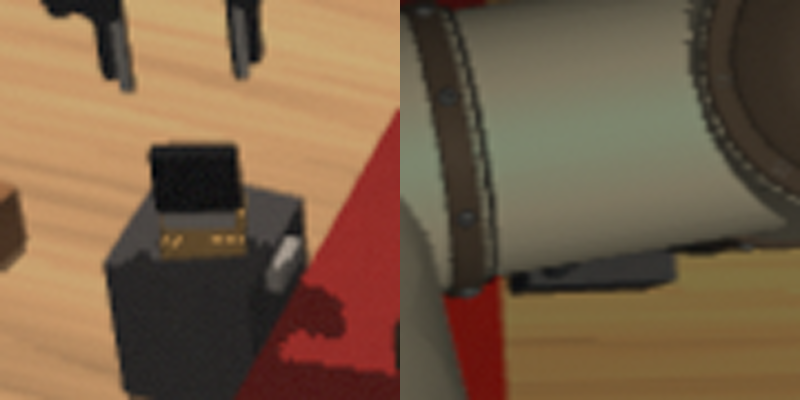

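Scene crop: key stands upright in the core (bow (150-240,145-212)), turned about 75-80°; bolt drawn back off the lid. I'll measure the bow's yaw and height.

```bash
python3 - <<'E'
from fit import *
S=cam('scene');G=[grad(S,.8)]
def bow(z): return rect(40,10,z+42)+rect(40,10,z+6)+[((sx*20,sy*5,z+6),(sx*20,sy*5,z+42)) for sx in(-1,1) for sy in(-1,1)]
# silhouette IoU
g=S['color'].astype(int).max(2)
q=proj(S,[(517,-91,114)])[0].astype(int)
m=np.zeros(g.shape,bool);m[q[1]-14:q[1]+9,q[0]-16:q[0]+16]=g[q[1]-14:q[1]+9,q[0]-16:q[0]+16]<32
k,lab,st,ce=cv2.connectedComponentsWithStats(m.astype(np.uint8));i=1+st[1:,4].argmax();b=lab==i;print(st[i],ce[i])
def sil(p,z):
    P=np.array([(sx*20,sy*5,z+h) for sx in(-1,1) for sy in(-1,1) for h in(6,42)],float)
    h=cv2.convexHull((proj(S,place(P,p))*16).astype(np.int32))
    o=np.zeros(g.shape,np.uint8);cv2.fillConvexPoly(o,h,1,shift=4);return o>0
r=[]
for z in np.arange(86,102,2):
  for a in range(-110,-40,3):
    for dx in(-3,0,3):
      for dy in(-4,-2,0,2,4):
        o=sil((517.4+dx,-91.3+dy,np.radians(a)),z);r.append(((o&b).sum()/(o|b).sum(),z,a,dx,dy))
r.sort(reverse=True);print(*r[:8],sep='\n')
E
```

```text
[229 177  20  14 238] [238.40336134 183.66386555]
(np.float64(0.6535211267605634), np.int64(86), -107, 0, -2)
(np.float64(0.6526610644257703), np.int64(88), -104, 0, -2)
(np.float64(0.6519337016574586), np.int64(86), -101, 0, -2)
(np.float64(0.6518105849582173), np.int64(86), -104, 0, -2)
(np.float64(0.6515580736543909), np.int64(86), -107, -3, -4)
(np.float64(0.6510989010989011), np.int64(90), -101, 3, -2)
(np.float64(0.6492753623188405), np.int64(86), -110, 0, -2)
(np.float64(0.6483516483516484), np.int64(86), -98, 0, -2)
```

servo_tool(
  increments=[
    [0.5,-0.0005,0,0,0,0,-10],
    [0.5,-0.0005,0,0,0,0,-20],
    [0.5,-0.0005,0,0,0,0,-30],
    [0.5,-0.0005,0,0,0,0,-40],
    [0.5,-0.0005,0,0,0,0,-50],
    [0.5,-0.0005,0,0,0,0,-60],
    [0.5,-0.0005,0,0,0,0,-70],
    [0.5,-0.0005,0,0,0,0,-77],
    [0.5,-0.0005,0,0.03,0,0,-77],
    [0.5,-0.0005,0,0.055,0,0,-77],
    [0.5,-0.0005,0,0.07,0,0,-77],
    [0.5,-0.0005,0,0.07,0,0,-77],
  ],
)

```text
clock: 14.18
position: [517.2, -91.1, 99.2]
ee_rot: [0.795, -0.607, -0.001, 0.001]
contact_force: [0.2, -0.2, 0.3]
gripper_width: 42.5
grasp_force: 0.0
```

```bash
python3 - <<'E'
from rel import *
rel((517.4,-91.3,99.5,106));print(arm.read_state()['joints'].round(2))
E
```

```text
now [517.2 -91.1  99.2] th 105.27 w 42.5 F [ 0.2 -0.2  0.3] t 14.2
(517.4, -91.3, 99.5, 106) -> [0.0003, -0.0001, -0.0003] [0.17, 0.07, -0.73]
[ 0.13  0.36 -0.41 -0.   -0.81  0.13]
```

servo_tool(
  increments=[
    [0,0,0,0,0,0,0],
    [0,0,0,0,0,0,0],
    [0,0,0,0,0,0,0],
    [0,0,0,0,0,0,0],
    [0,0,0,0.0005,0,0,4],
    [0,0,0,0.0005,0,0,8],
    [0,0,0,0.0005,0,0,11],
    [0,0,0,0.0005,0,0,12],
    [0,0,0,0.0005,0,0,12],
  ],
)

```text
clock: 15.3
position: [518.0, -91.0, 101.2]
ee_rot: [0.728, -0.686, 0.0, -0.0]
contact_force: [-3.9, 0.7, 9.6]
gripper_width: 9.3
grasp_force: 60.3
```

```bash
python3 - <<'E'
from rel import *
rel();s=arm.read_state();print(s['joints'].round(2),s['wrist_torque'])
E
```

```text
now [518.  -91.  101.2] th 93.39 w 9.3 F [-3.9  0.7  9.6] t 15.3
[ 0.13  0.35 -0.41 -0.   -0.81 -0.08] [0.19222053 1.07392073 0.10166498]
```

servo_tool(
  increments=[
    [0,0,0,0.001,0,0,1],
    [0,0,0,0.002,0,0,2],
    [0,0,0,0.003,0,0,3],
    [0,0,0,0.003,0,0,3],
  ],
)

```text
clock: 15.8
position: [518.1, -91.1, 101.0]
ee_rot: [0.711, -0.703, 0.001, 0.0]
contact_force: [-9.6, 3.3, 25.2]
gripper_width: 9.4
grasp_force: 64.6
```

```bash
python3 - <<'E'
from fit import *
from rel import rel
rel();s=arm.read_state();print(s['joints'].round(2),s['wrist_torque'])
im=cam('scene')
q=proj(im,[(517,-80,105)])[0].astype(int);w=36;k=560/72
img=cv2.resize(im['color'][q[1]-w:q[1]+w,q[0]-w:q[0]+w,::-1],(560,560),interpolation=cv2.INTER_CUBIC)
for p0,p1 in rect(32,14,90)+rect(32,14,96):
    e=((proj(im,place(np.array([p0,p1]),(517.4,-91.3,-1.5)))-q+w)*k).astype(int)
    cv2.line(img,tuple(e[0].tolist()),tuple(e[1].tolist()),(255,0,255),1)
cv2.imwrite('pics/t6.png',img)
E
```

```text
now [518.1 -91.1 101. ] th 90.61 w 9.4 F [-9.6  3.3 25.2] t 15.8
[ 0.14  0.35 -0.41  0.   -0.81 -0.13] [0.92917802 2.87655107 0.59737583]
```

View pics/t6.png

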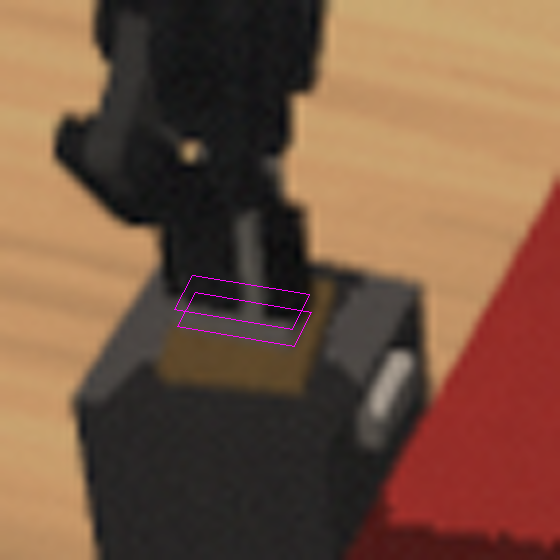

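servo_tool(
  increments=[
    [0,0,0,-0.004,0,0,-3],
    [0,0,0,-0.004,0,0,-3],
    [0.4,0,0,-0.004,0,0,-3],
    [0.4,0,0,-0.004,0,0,-3],
    [0.4,0,0,-0.03,0,0,-3],
    [0.4,0,0,-0.05,0,0,-3],
    [0,0,0,-0.05,0,0,-3],
    [0,0,0,-0.05,0,0,-3],
    [0,0,0,-0.05,0,0,-3],
    [0,0,0,-0.05,0,0,-3],
  ],
)

```text
clock: 17.1
position: [517.5, -90.9, 145.9]
ee_rot: [0.727, -0.686, -0.001, 0.0]
contact_force: [0.5, 0.7, -0.6]
gripper_width: -0.1
grasp_force: 0.0
```

```bash
python3 - <<'E'
from rel import *
rel((517.4,-91.3,132,93.4))
from fit import *
im=cam('scene')
q=proj(im,[(517,-80,110)])[0].astype(int);w=36;k=560/72
img=cv2.resize(im['color'][q[1]-w:q[1]+w,q[0]-w:q[0]+w,::-1],(560,560),interpolation=cv2.INTER_CUBIC)
for p0,p1 in rect(32,14,90)+rect(40,10,132)+rect(40,10,96):
    e=((proj(im,place(np.array([p0,p1]),(517.4,-91.3,-1.5)))-q+w)*k).astype(int)
    cv2.line(img,tuple(e[0].tolist()),tuple(e[1].tolist()),(255,0,255),1)
cv2.imwrite('pics/t7.png',img)
E
```

```text
now [517.5 -90.9 145.9] th 93.35 w -0.1 F [ 0.5  0.7 -0.6] t 17.1
(517.4, -91.3, 132, 93.4) -> [0.0004, 0.0001, 0.0139] [0.1, 0.04, -0.05]
```

View pics/t7.png

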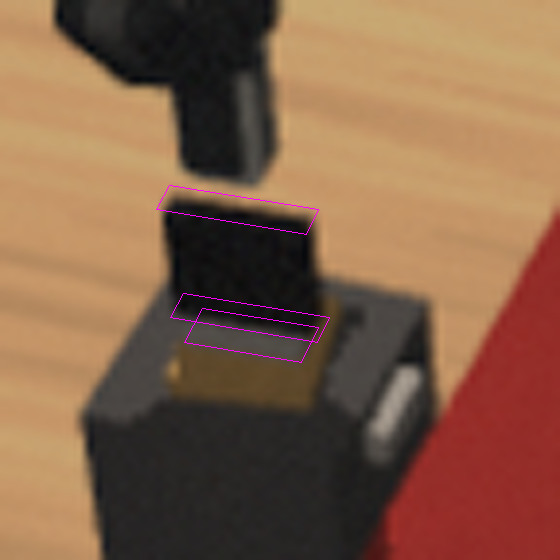

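The bow matches the seated-key overlay (top edge ≈y 200–230), bolt is drawn. A light press on the bow confirms seating.

servo_tool(
  increments=[
    [0,0.0004,0,0.009,0,0,0],
    [0,0.0004,0,0.012,0,0,0],
    [0,0.0004,0,0.0135,0,0,0],
    [0,0.0004,0,0.015,0,0,0],
    [0,0.0004,0,0.016,0,0,0],
    [0,0.0004,0,0.016,0,0,0],
  ],
)

```text
clock: 17.9
position: [518.3, -91.4, 132.1]
ee_rot: [0.728, -0.686, 0.0, -0.0]
contact_force: [-3.0, 0.4, 5.4]
gripper_width: 0.1
grasp_force: 3.1
```

servo_tool(
  increments=[
    [0,0,0,-0.02,0,0,0],
    [0.4,0,0,-0.02,0,0,0],
    [0.4,0,0,-0.02,0,0,0],
    [0.4,0,0,-0.02,0,0,0],
    [0.4,0,0,0.01,0,0,0],
    [0.4,0,0,0.027,0,0,0],
    [0.4,0,0,0.027,0,0,0],
    [0,0,0,0.027,0,0,0],
    [0,0,0,0.027,0,0,0],
    [0,0,0,0.027,0,0,0],
    [0,0,0,0.027,0,0,0],
    [0,0,0,0.027,0,0,0],
  ],
)

```text
clock: 19.4
position: [517.9, -91.3, 104.4]
ee_rot: [0.728, -0.686, -0.0, -0.0]
contact_force: [-2.3, 0.4, 6.4]
gripper_width: 8.8
grasp_force: 59.5
```

```bash
python3 - <<'E'
from rel import *
rel((517.4,-91.3,103,90));s=arm.read_state();print(s['joints'].round(2),s['wrist_torque'])
E
```

```text
now [517.9 -91.3 104.4] th 93.37 w 8.8 F [-2.3  0.4  6.4] t 19.4
(517.4, -91.3, 103, 90) -> [0.0, 0.0005, 0.0014] [-0.0, 0.03, 3.37]
[ 0.13  0.35 -0.4  -0.   -0.82 -0.07] [0.22723401 0.81270509 0.06053068]
```

servo_tool(
  increments=[
    [0,0,0.0005,0,0,0,-8],
    [0,0,0.0005,0,0,0,-16],
    [0,0,0.0005,0,0,0,-24],
    [0,0,0.0005,0,0,0,-32],
    [0,0,0.0005,0,0,0,-40],
    [0,0,0.0005,0,0,0,-48],
    [0,0,0.0005,0,0,0,-56],
    [0,0,0.0005,0,0,0,-64],
    [0,0,0.0005,0,0,0,-72],
    [0,0,0.0005,0,0,0,-80],
    [0,0,0.0005,0,0,0,-86],
    [0,0,0.0005,0,0,0,-90],
  ],
)

```text
clock: 20.9
position: [519.1, -90.1, 104.4]
ee_rot: [1.0, 0.03, 0.002, -0.001]
contact_force: [-0.4, 4.8, 3.5]
gripper_width: 8.9
grasp_force: 59.4
```

```bash
python3 - <<'E'
from rel import *
rel((517.4,-91.3,104.4,180));s=arm.read_state();print(s['joints'].round(2),s['wrist_torque'])
E
```

```text
now [519.1 -90.1 104.4] th -176.51 w 8.9 F [-0.4  4.8  3.5] t 20.9
(517.4, -91.3, 104.4, 180) -> [-0.0017, 0.0011, 0.0] [-0.14, -0.23, 3.49]
[ 0.14  0.35 -0.4  -0.   -0.81  1.5 ] [ 1.71656117  0.05618543 -0.06272917]
```

servo_tool(
  increments=[
    [0,0,0,0,0,0,-2],
    [0,0,0,0,0,0,-4],
    [0,0,0,0,0,0,-5.5],
    [0,0,0,0,0,0,-5.5],
  ],
)

```text
clock: 21.4
position: [519.0, -89.9, 104.4]
ee_rot: [0.997, 0.076, 0.002, -0.001]
contact_force: [-0.5, 5.8, 3.7]
gripper_width: 8.8
grasp_force: 59.6
```

```bash
python3 - <<'E'
from rel import *
rel((517.6,-91.3,104.4,180),(517.6,-91.3,170,180));s=arm.read_state();print(s['joints'].round(2),s['wrist_torque'])
E
```

```text
now [519.  -89.9 104.4] th -171.26 w 8.8 F [-0.5  5.8  3.7] t 21.4
(517.6, -91.3, 104.4, 180) -> [-0.0016, 0.0011, 0.0] [-0.15, -0.24, 8.74]
(517.6, -91.3, 170, 180) -> [-0.0013, 0.001, -0.0656] [-0.15, -0.24, 8.74]
[ 0.14  0.35 -0.4  -0.   -0.81  1.59] [ 1.68255273  0.14628658 -0.49618101]
```

servo_tool(
  increments=[
    [0,0,0,0,0,0,4],
    [0,-0.0008,0.0005,0,0,0,8.5],
    [0,-0.0008,0.0005,0,0,0,8.5],
    [0,-0.0008,0.0005,-0.008,0,0,8.5],
    [0,-0.0008,0.0005,-0.016,0,0,8.5],
    [0,-0.0008,0.0005,-0.024,0,0,8.5],
    [0,-0.0008,0.0005,-0.032,0,0,8.5],
    [0,-0.0008,0.0005,-0.045,0,0,8.5],
    [0,-0.0008,0.0005,-0.065,0,0,8.5],
    [0,-0.0008,0.0005,-0.065,0,0,8.5],
    [0,-0.0008,0.0005,-0.065,0,0,8.5],
  ],
)

```text
clock: 22.78
position: [515.9, -92.2, 168.3]
ee_rot: [1.0, 0.003, -0.001, -0.0]
contact_force: [-0.3, -0.4, -0.1]
gripper_width: 9.3
grasp_force: 59.0
```

```bash
python3 - <<'E'
from rel import *
rel((492,-248.8,170,165));s=arm.read_state();print(s['joints'].round(2),s['wrist_torque'])
E
```

```text
now [515.9 -92.2 168.3] th -179.67 w 9.3 F [-0.3 -0.4 -0.1] t 22.8
(492, -248.8, 170, 165) -> [-0.0248, 0.1565, -0.0017] [-0.03, 0.1, 15.33]
[ 0.13  0.27 -0.33 -0.   -0.97  1.44] [-0.00559331 -0.00858732 -0.00924836]
```

servo_tool(
  increments=[
    [0,-0.0248,0.1565,-0.0017,0,0,15.2],
    [0,-0.0248,0.1565,-0.0017,0,0,15.2],
    [0,-0.0248,0.1565,-0.0017,0,0,15.2],
    [0,-0.0248,0.1565,-0.0017,0,0,15.2],
    [0,-0.0248,0.1565,-0.0017,0,0,15.2],
    [0,-0.0248,0.1565,-0.0017,0,0,15.2],
    [0,-0.0248,0.1565,-0.0017,0,0,15.2],
    [0,-0.0248,0.1565,-0.0017,0,0,15.2],
    [0,-0.0248,0.1565,-0.0017,0,0,15.2],
  ],
)

```text
clock: 23.9
position: [492.9, -248.3, 170.4]
ee_rot: [0.992, -0.129, -0.0, -0.0]
contact_force: [0.6, -1.7, -1.4]
gripper_width: 9.2
grasp_force: 59.0
```

```bash
python3 - <<'E'
from fit import *
from rel import rel
rel((492,-248.8,170,165))
s=arm.read_state();p=s['position'];z=p[2]-14.4
im=cam('scene')
q=proj(im,[(492,-249,100)])[0].astype(int);w=45;k=560/90
img=cv2.resize(im['color'][q[1]-w:q[1]+w,q[0]-w:q[0]+w,::-1],(560,560),interpolation=cv2.INTER_CUBIC)
for segs,pp in((rect(24,6,z-26)+rect(24,6,z)+rect(32,14,z),(p[0],p[1],-.262)),(rect(60,50,36)+rect(28,10,36),(492,-248.9,-.262))):
  for p0,p1 in segs:
    e=((proj(im,place(np.array([p0,p1]),pp))-q+w)*k).astype(int)
    cv2.line(img,tuple(e[0].tolist()),tuple(e[1].tolist()),(255,0,255),1)
cv2.imwrite('pics/r8.png',img)
E
```

```text
now [ 492.9 -248.3  170.4] th 165.18 w 9.2 F [ 0.6 -1.7 -1.4] t 23.9
(492, -248.8, 170, 165) -> [-0.0008, 0.0007, 0.0004] [-0.04, 0.03, 0.18]
```

View pics/r8.png

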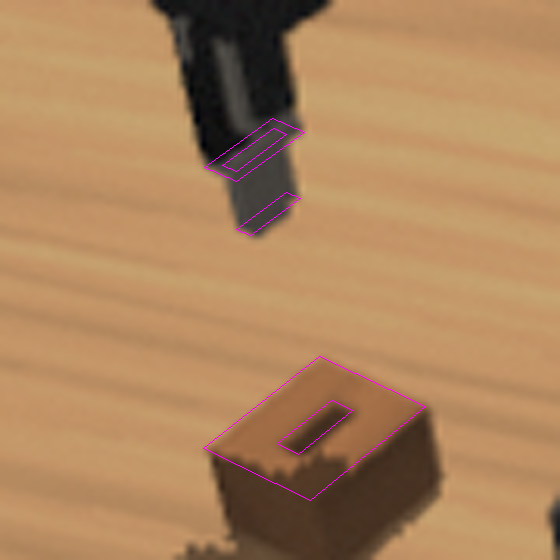

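Scene crop: blade and slot both agree with their overlays (slot centre (315,428)). Lowering.

servo_tool(
  increments=[
    [0,0,0,0.04,0,0,0.1],
    [0,0,0,0.075,0,0,0.1],
    [0,0,0,0.085,0,0,0.1],
    [0,0,0,0.086,0,0,0.1],
    [0,0,0,0.086,0,0,0.1],
    [0,0,0,0.086,0,0,0.1],
  ],
)

```text
clock: 24.7
position: [493.6, -248.7, 85.6]
ee_rot: [0.992, -0.13, 0.001, -0.0]
contact_force: [0.0, 0.7, -0.8]
gripper_width: 9.0
grasp_force: 59.0
```

```bash
python3 - <<'E'
from rel import *
rel((492,-248.8,75,165),(492,-248.8,50.4,165))
E
```

```text
now [ 493.6 -248.7   85.6] th 165.06 w 9.0 F [ 0.   0.7 -0.8] t 24.7
(492, -248.8, 75, 165) -> [-0.0016, 0.0005, 0.0106] [-0.04, -0.12, 0.06]
(492, -248.8, 50.4, 165) -> [-0.0016, 0.0005, 0.0352] [-0.04, -0.12, 0.06]
```

servo_tool(
  increments=[
    [0,-0.0008,0.0003,0.004,0,0,0],
    [0,-0.0008,0.0003,0.008,0,0,0],
    [0,-0.0008,0.0003,0.012,0,0,0],
    [0,-0.0008,0.0003,0.015,0,0,0],
    [0,-0.0008,0.0003,0.015,0,0,0],
  ],
)

```text
clock: 25.32
position: [491.7, -248.5, 68.8]
ee_rot: [0.992, -0.13, -0.001, -0.0]
contact_force: [0.1, 0.1, -0.3]
gripper_width: 8.9
grasp_force: 59.0
```

servo_tool(
  increments=[
    [0,0,0,0.005,0,0,0],
    [0,0,0,0.01,0,0,0],
    [0,0,0,0.014,0,0,0],
    [0,0,0,0.017,0,0,0],
    [0,0,0,0.018,0,0,0],
    [0,0,0,0.018,0,0,0],
  ],
)

```text
clock: 26.08
position: [492.0, -248.6, 51.3]
ee_rot: [0.992, -0.13, -0.0, -0.0]
contact_force: [0.1, -0.0, -0.7]
gripper_width: 9.0
grasp_force: 59.0
```

servo_tool(
  increments=[
    [0.5,0,0,0,0,0,0],
    [0.5,0,0,0,0,0,0],
    [0.5,0,0,0,0,0,0],
    [0.5,0,0,-0.02,0,0,0],
    [0.5,0,0,-0.07,0,0,0],
    [0.5,0,0,-0.12,0,0,0],
    [0.5,0,0,-0.12,0,0,0],
    [0.5,0,0,-0.12,0,0,0],
  ],
)

```text
clock: 27.08
position: [491.5, -248.4, 171.0]
ee_rot: [0.991, -0.13, -0.0, -0.001]
contact_force: [0.3, 0.9, -0.2]
gripper_width: 42.9
grasp_force: 0.0
```

```bash
python3 - <<'E'
from rel import *
im=cam('scene')
print('frame',ray(im,(180,57),0),ray(im,(155,75),0),ray(im,(232,70),0))
rel((516.3,24.3,160,180.4),(516.3,24.3,130,180.4))
for t,z in(('key',36),('lid',8)): print(t,[(r['centre'],r['p'],ray(im,r['centre'],z)[:2]) for r in arm.spot_point('scene',t)[:1]])
q=proj(im,[(492,-249,60)])[0].astype(int);w=30
a=cv2.resize(im['color'][q[1]-w:q[1]+w,q[0]-w:q[0]+w,::-1],(400,400),interpolation=cv2.INTER_CUBIC)
q=proj(im,[(517,-60,90)])[0].astype(int);w=36
b=cv2.resize(im['color'][q[1]-w:q[1]+w,q[0]-w:q[0]+w,::-1],(400,400),interpolation=cv2.INTER_CUBIC)
cv2.imwrite('pics/r9.png',np.hstack([a,b]))
E
```

```text
frame [ -96.04790625 -559.40706112    0.        ] [  23.15677002 -579.14876371    0.        ] [ -73.77473349 -377.27881777    0.        ]
now [ 491.1 -248.4  170.2] th 165.03 w 42.9 F [-0.3  0.3 -0.1] t 27.1
(516.3, 24.3, 160, 180.4) -> [-0.0461, -0.2699, 0.0106] [-0.07, 0.15, -15.37]
(516.3, 24.3, 130, 180.4) -> [-0.046, -0.2699, 0.0406] [-0.07, 0.15, -15.37]
key [([181.6, 187.4], 0.8, array([ 487.54002907, -248.85552012]))]
lid [([294.2, 231.7], 0.67, array([513.93423976,  21.58808873]))]
```

View pics/r9.png

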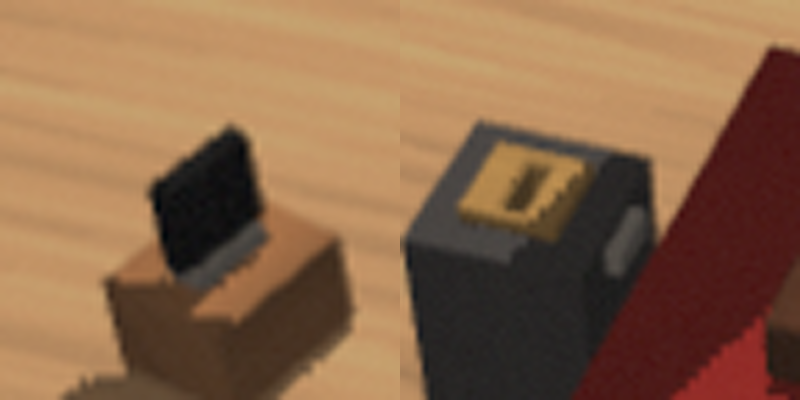

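Left: key stands seated in its rest again. Right: slot back home, bolt drawn inside. On to the lid.

servo_tool(
  increments=[
    [0.6,-0.046,-0.2699,0.0106,0,0,-15.4],
    [0.6,-0.046,-0.2699,0.0106,0,0,-15.4],
    [0.6,-0.046,-0.2699,0.0106,0,0,-15.4],
    [0.6,-0.046,-0.2699,0.0106,0,0,-15.4],
    [0.6,-0.046,-0.2699,0.0106,0,0,-15.4],
    [0.6,-0.046,-0.2699,0.0106,0,0,-15.4],
    [0.6,-0.046,-0.2699,0.0106,0,0,-15.4],
    [0.6,-0.046,-0.2699,0.0406,0,0,-15.4],
    [0.6,-0.046,-0.2699,0.0706,0,0,-15.4],
    [0.6,-0.046,-0.2699,0.095,0,0,-15.4],
    [0.6,-0.046,-0.2699,0.099,0,0,-15.4],
    [0.6,-0.046,-0.2699,0.099,0,0,-15.4],
  ],
)

```text
clock: 28.72
position: [517.5, 23.3, 72.8]
ee_rot: [1.0, 0.003, -0.0, -0.0]
contact_force: [0.5, 0.5, 0.0]
gripper_width: 51.7
grasp_force: 0.0
```

servo_tool(
  increments=[
    [0,0,0,0,0,0,0],
    [0,0,0,0,0,0,0],
    [0,0,0,0,0,0,0],
    [0,0,0,0,0,0,0],
    [0,0,0,0,0,0,0],
    [0,0,0,0,0,0,0],
  ],
)

```text
clock: 29.48
position: [517.8, 24.4, 73.7]
ee_rot: [1.0, 0.004, 0.001, -0.001]
contact_force: [-2.4, 0.2, 6.3]
gripper_width: 14.7
grasp_force: 60.7
```

```bash
python3 - <<'E'
from rel import *
rel((516.3,24.3,72,180.4),(516,24,200,180.4),(300,-400,200,180))
E
```

```text
now [517.8  24.4  73.7] th -179.51 w 14.7 F [-2.4  0.2  6.3] t 29.5
(516.3, 24.3, 72, 180.4) -> [-0.0015, 0.0, 0.0017] [-0.06, -0.09, 0.09]
(516, 24, 200, 180.4) -> [-0.0016, 0.0002, -0.1263] [-0.06, -0.09, 0.09]
(300, -400, 200, 180) -> [-0.2212, 0.4223, -0.1272] [-0.06, -0.09, 0.49]
```

servo_tool(
  increments=[
    [0,0,0,-0.008,0,0,0],
    [0,0,0,-0.016,0,0,0],
    [0,0,0,-0.026,0,0,0],
    [0,0,0,-0.04,0,0,0],
    [0,0,0,-0.07,0,0,0],
    [0,0,0,-0.11,0,0,0],
    [0,0,0,-0.13,0,0,0],
    [0,0,0,-0.13,0,0,0],
    [0,0,0,-0.13,0,0,0],
  ],
)

```text
clock: 30.6
position: [516.2, 23.8, 201.5]
ee_rot: [1.0, 0.004, -0.001, -0.0]
contact_force: [0.0, 0.4, -4.9]
gripper_width: 14.7
grasp_force: 59.3
```

```bash
python3 - <<'E'
from rel import *
rel((300,-400,204,180))
cam('scene','s10.png')
E
```

```text
now [516.2  23.8 201.5] th -179.58 w 14.7 F [ 0.   0.4 -4.9] t 30.6
(300, -400, 204, 180) -> [-0.2193, 0.4222, -0.0022] [-0.04, 0.16, 0.42]
```

View pics/s10.png

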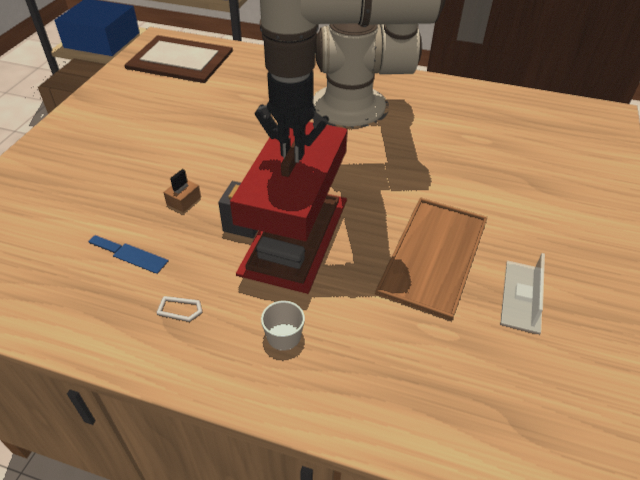

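Lid is off; a grey case shows in the +x bay (280,248). Carrying the lid to the bare area at (300,-400).

servo_tool(
  increments=[
    [0,-0.027,0.053,0,0,0,0],
    [0,-0.055,0.105,0,0,0,0],
    [0,-0.083,0.158,0,0,0,0],
    [0,-0.11,0.211,0,0,0,0],
    [0,-0.138,0.264,0,0,0,0],
    [0,-0.165,0.317,0,0,0,0],
    [0,-0.192,0.37,0,0,0,0],
    [0,-0.21,0.405,0,0,0,0],
    [0,-0.2193,0.4222,0,0,0,0],
    [0,-0.2193,0.4222,0.03,0,0,0],
    [0,-0.2193,0.4222,0.07,0,0,0],
    [0,-0.2193,0.4222,0.1,0,0,0],
  ],
)

```text
clock: 32.15
position: [299.8, -399.1, 99.5]
ee_rot: [1.0, 0.004, -0.002, -0.002]
contact_force: [0.4, 0.4, -4.1]
gripper_width: 14.5
grasp_force: 59.7
```

```bash
python3 - <<'E'
from rel import *
rel((300,-400,66,180));print(arm.read_state()['joints'].round(2))
E
```

```text
now [ 299.8 -399.1   99.5] th -179.59 w 14.5 F [ 0.4  0.4 -4.1] t 32.1
(300, -400, 66, 180) -> [0.0004, 0.001, 0.0335] [-0.19, 0.22, 0.41]
[-0.6   0.32 -0.47 -0.   -0.79  2.18]
```

servo_tool(
  increments=[
    [0,0,0,0.012,0,0,0],
    [0,0,0,0.022,0,0,0],
    [0,0,0,0.028,0,0,0],
    [0,0,0,0.031,0,0,0],
    [0,0,0,0.033,0,0,0],
    [0,0,0,0.0345,0,0,0],
    [0,0,0,0.0345,0,0,0],
  ],
)

```text
clock: 33.02
position: [301.2, -399.9, 67.9]
ee_rot: [1.0, 0.004, -0.0, -0.0]
contact_force: [1.1, -0.3, -3.9]
gripper_width: 14.5
grasp_force: 59.7
```

servo_tool(
  increments=[
    [0,0,0,0.001,0,0,0],
    [0,0,0,0.002,0,0,0],
    [0,0,0,0.0025,0,0,0],
    [0,0,0,0.0025,0,0,0],
  ],
)

```text
clock: 33.52
position: [301.2, -399.9, 65.7]
ee_rot: [1.0, 0.004, -0.0, -0.0]
contact_force: [-0.1, 1.2, 0.7]
gripper_width: 14.9
grasp_force: 60.5
```

Contact made. Release, lift, and clear the view.

servo_tool(
  increments=[
    [0.6,0,0,0,0,0,0],
    [0.6,0,0,0,0,0,0],
    [0.6,0,0,0,0,0,0],
    [0.6,0,0,-0.03,0,0,0],
    [0.6,0,0,-0.09,0,0,0],
    [0.6,0,0,-0.15,0,0,0],
    [0.6,0,0,-0.15,0,0,0],
  ],
)

```text
clock: 34.4
position: [303.6, -402.1, 220.8]
ee_rot: [1.0, 0.004, 0.005, 0.004]
contact_force: [0.2, -0.5, -1.1]
gripper_width: 51.2
grasp_force: 0.0
```

```bash
python3 - <<'E'
from h import *
T=cam('top');S=cam('scene')
for n,im in(('top',T),('scene',S)):
    for t in('glasses_case','seal_case','cycle_lamp'):
        print(n,t,[(np.round(r['centre']),round(r['p'],2),ray(im,r['centre'],12)[:2].round(1)) for r in arm.spot_point(n,t)[:2]])
a=T['color'][150:390,170:450,::-1];b=S['color'][120:360,215:495,::-1]
cv2.imwrite('pics/i11.png',np.vstack([cv2.resize(x,(350,300),interpolation=cv2.INTER_CUBIC) for x in(a,b)]))
cv2.imwrite('pics/i11b.png',np.hstack([cv2.resize(T['color'][195:350,305:405,::-1],(387,600),interpolation=cv2.INTER_CUBIC),cv2.resize(S['color'][170:300,225:355,::-1],(400,600),interpolation=cv2.INTER_CUBIC)]))
E
```

```text
top glasses_case [(array([354., 239.]), 0.67, array([595.2,  20.7]))]
top seal_case [(array([351., 274.]), 0.72, array([514.6,  30.7]))]
top cycle_lamp [(array([355., 299.]), 0.97, array([457.9,  22.2]))]
scene glasses_case [(array([283., 256.]), 0.88, array([590.8,  24.6]))]
scene seal_case [(array([294., 230.]), 0.69, array([514.4,  20.5])), (array([178., 308.]), 0.41, array([ 771.2, -116.1]))]
scene cycle_lamp [(array([302., 212.]), 0.82, array([454.6,  19.2]))]
```

View pics/i11b.png

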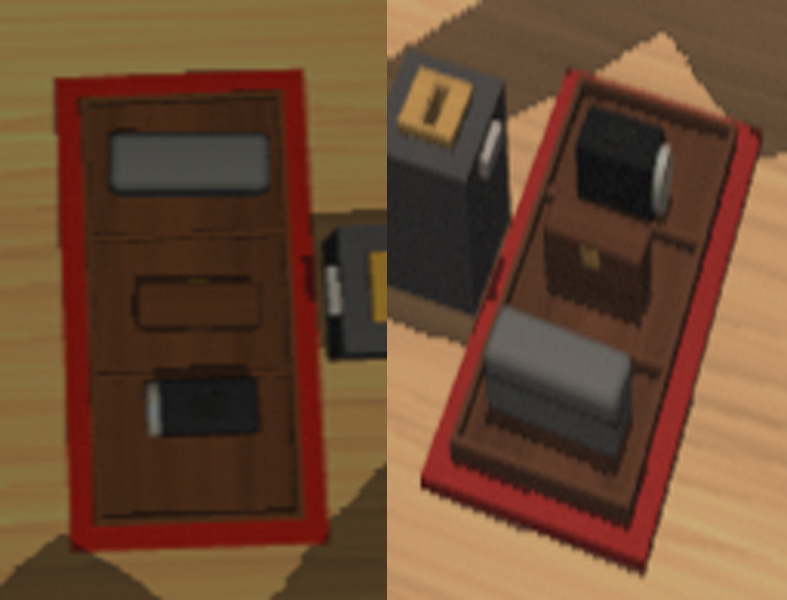

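Top crop: glasses case in the far (+x) bay, seal case in the middle, lamp in the near bay with lens to +y. Fitting their top outlines.

```bash
python3 - <<'E'
from fit import *
from rel import rel
T,S=cam('top'),cam('scene')
for n,m,p0 in(('glasses',rect(34,92,49),(595,24,0)),('seal',rect(26,70,46),(515,22,0)),('lamp',rect(32,56,50),(456,18,0)),('tray',MOD['traylow'],(482,309,-.11)),('lid',rect(268,138,57)+rect(90,16,85),(301,-400,0))):
    for l,ims in(('top',[T]),('scn',[S]),('both',[T,S])):
        p=fit(m,p0,ims,step=(4,4,.05),blurs=(1.5,.8));print(n,l,p[:2].round(1),round(np.degrees(p[2]),2))
rel((594,22,190,90))
E
```

```text
glasses top [595.4  22.4] -1.74
glasses scn [600.2  22. ] -1.23
glasses both [597.9  22.3] -1.5
seal top [517.   24.5] -1.87
seal scn [514.5  24.5] -0.83
seal both [516.5  24.6] -1.7
lamp top [456.   16.4] -1.59
lamp scn [459.8  17.5] -1.47
lamp both [457.3  16.8] 0.34
tray top [482.8 307.5] -6.63
tray scn [483.1 312.2] -6.55
tray both [483.4 312.3] -6.53
lid top [ 299.9 -400.8] 0.42
lid scn [ 299.  -402.4] 0.37
lid both [ 299.7 -401.5] 0.31
now [ 301.  -399.9  214.4] th -179.55 w 51.1 F [0.3 0.5 0.8] t 34.9
(594, 22, 190, 90) -> [0.2963, -0.4195, 0.0246] [0.01, 0.17, 90.45]
```

servo_tool(
  increments=[
    [0.65,0.033,-0.047,0.003,0,0,10],
    [0.65,0.066,-0.093,0.005,0,0,20],
    [0.65,0.099,-0.14,0.008,0,0,30],
    [0.65,0.132,-0.187,0.011,0,0,40],
    [0.65,0.165,-0.233,0.014,0,0,50],
    [0.65,0.198,-0.28,0.017,0,0,60],
    [0.65,0.231,-0.327,0.02,0,0,70],
    [0.65,0.264,-0.373,0.023,0,0,80],
    [0.65,0.299,-0.42,0.025,0,0,90],
    [0.65,0.299,-0.42,0.06,0,0,91.9],
    [0.65,0.299,-0.42,0.09,0,0,91.9],
    [0.65,0.299,-0.42,0.09,0,0,91.9],
  ],
)

```text
clock: 36.4
position: [595.1, 22.2, 122.5]
ee_rot: [-0.698, 0.716, 0.002, -0.003]
contact_force: [0.6, -0.3, 0.5]
gripper_width: 55.3
grasp_force: 0.0
```

```bash
python3 - <<'E'
from fit import *
from rel import rel
S=cam('scene')
for z in(49,):
    p=fit(rect(34,92,z),(597,22,-.025),[S],step=(4,4,.05),blurs=(1.5,.8));print(p)
print([(r['centre'],r['p'],ray(S,r['centre'],12)[:2]) for r in arm.spot_point('scene','glasses_case')[:1]])
rel((597,22.3,30,88.5),(597,22.3,26,88.5));print(arm.read_state()['joints'].round(2))
E
```

```text
[ 6.00623762e+02  2.19745334e+01 -3.64376552e-02]
[([280.5, 257.4], 0.86, array([594.67251304,  20.72385419]))]
now [597.5  22.3 126.1] th 88.57 w 55.4 F [ 0.9 -0.4  0.8] t 36.5
(597, 22.3, 30, 88.5) -> [0.0001, 0.0005, 0.0961] [-0.02, 0.02, 0.07]
(597, 22.3, 26, 88.5) -> [0.0001, 0.0005, 0.1001] [-0.02, 0.02, 0.07]
[ 0.31  0.43 -0.2  -0.   -0.94 -0.33]
```

servo_tool(
  increments=[
    [0.65,0,0.0003,0.045,0,0,0],
    [0.65,0,0.0003,0.08,0,0,0],
    [0.65,0,0.0003,0.098,0,0,0],
    [0.65,0,0.0003,0.098,0,0,0],
    [0,0,0.0003,0.098,0,0,0],
    [0,0,0.0003,0.098,0,0,0],
    [0,0,0.0003,0.098,0,0,0],
    [0,0,0.0003,0.098,0,0,0],
    [0,0,0.0003,0.098,0,0,0],
  ],
)

```text
clock: 37.62
position: [598.2, 22.9, 29.7]
ee_rot: [-0.698, 0.716, -0.001, 0.002]
contact_force: [0.5, 0.6, 6.8]
gripper_width: 32.7
grasp_force: 62.8
```

```bash
python3 - <<'E'
from rel import *
rel((597,22.3,120,88.5),(567.5,300.4,120,83.5))
E
```

```text
now [598.2  22.9  29.7] th 88.59 w 32.7 F [0.5 0.6 6.8] t 37.6
(597, 22.3, 120, 88.5) -> [0.0005, 0.0008, -0.0903] [-0.22, 0.09, 0.09]
(567.5, 300.4, 120, 83.5) -> [-0.2768, 0.0372, -0.09] [-0.22, 0.1, 5.09]
```

servo_tool(
  increments=[
    [0,0,0,-0.03,0,0,0],
    [0,0,0,-0.07,0,0,0],
    [0,0,0,-0.09,0,0,0],
    [0,-0.05,0.0067,-0.09,0,0,1],
    [0,-0.1,0.0134,-0.09,0,0,2],
    [0,-0.15,0.02,-0.09,0,0,3],
    [0,-0.2,0.027,-0.09,0,0,4],
    [0,-0.25,0.0335,-0.09,0,0,5],
    [0,-0.277,0.037,-0.09,0,0,5],
    [0,-0.277,0.037,-0.06,0,0,5],
    [0,-0.277,0.037,-0.03,0,0,5],
    [0,-0.277,0.037,-0.01,0,0,5],
  ],
)

```text
clock: 39.12
position: [565.7, 299.4, 36.1]
ee_rot: [-0.666, 0.746, 0.001, -0.001]
contact_force: [0.4, 0.1, -1.5]
gripper_width: 33.0
grasp_force: 61.9
```

```bash
python3 - <<'E'
from rel import *
rel((567.5,300.4,24,83.5))
E
```

```text
now [565.7 299.4  36.1] th 83.52 w 33.0 F [ 0.4  0.1 -1.5] t 39.1
(567.5, 300.4, 24, 83.5) -> [-0.0012, -0.0017, 0.012] [0.15, -0.06, 0.02]
```

servo_tool(
  increments=[
    [0,0,0,0.004,0,0,0],
    [0,0,0,0.008,0,0,0],
    [0,0,0,0.011,0,0,0],
    [0,0,0,0.012,0,0,0],
    [0,0,0,0.0125,0,0,0],
    [0,0,0,0.0125,0,0,0],
  ],
)

```text
clock: 39.88
position: [566.6, 300.4, 25.4]
ee_rot: [-0.666, 0.746, 0.0, 0.0]
contact_force: [-0.1, 0.0, -1.7]
gripper_width: 32.8
grasp_force: 61.9
```

servo_tool(
  increments=[
    [0,0,0,0.001,0,0,0],
    [0,0,0,0.002,0,0,0],
    [0,0,0,0.002,0,0,0],
    [0.6,0,0,0.002,0,0,0],
    [0.6,0,0,0.002,0,0,0],
    [0.6,0,0,0.002,0,0,0],
    [0.6,0,0,-0.03,0,0,0],
    [0.6,0,0,-0.07,0,0,0],
    [0.5,0,0,-0.1,0,0,0],
    [0.45,0,0,-0.1,0,0,0],
    [0.45,0,0,-0.1,0,0,0],
  ],
)

```text
clock: 41.25
position: [566.0, 300.0, 124.3]
ee_rot: [-0.666, 0.746, 0.001, -0.001]
contact_force: [-0.5, -0.2, -0.9]
gripper_width: 38.4
grasp_force: 0.0
```

```bash
python3 - <<'E'
from fit import *
from rel import rel
T,S=cam('top'),cam('scene')
for n,m,p0 in(('seal',rect(26,70,46),(515,24,-.02)),('lamp',rect(32,56,50),(457,17,-.02)),('gl',rect(34,92,43),(567,300,-.11))):
    for l,ims in(('top',[T]),('scn',[S])):
        p=fit(m,p0,ims,step=(4,4,.05),blurs=(1.5,.8));print(n,l,p[:2].round(1),round(np.degrees(p[2]),2))
rel((516,24.5,120,88.5))
E
```

```text
seal top [516.9  24.1] -1.72
seal scn [514.4  24.4] -0.78
lamp top [456.   16.4] -1.65
lamp scn [459.8  17.5] -1.42
gl top [561.4 295.7] -4.37
gl scn [570.3 300.7] -6.79
now [565.9 299.8 123.6] th 83.54 w 38.6 F [-0.5 -0.  -0. ] t 41.4
(516, 24.5, 120, 88.5) -> [0.2791, 0.0186, 0.004] [0.16, -0.06, -4.96]
```

servo_tool(
  increments=[
    [0.45,0.055,0.004,0.002,0,0,-2],
    [0.45,0.11,0.008,0.003,0,0,-4],
    [0.45,0.165,0.012,0.004,0,0,-5],
    [0.45,0.22,0.016,0.004,0,0,-5],
    [0.45,0.265,0.018,0.004,0,0,-5],
    [0.45,0.279,0.0186,0.004,0,0,-5],
    [0.45,0.279,0.0186,0.004,0,0,-5],
    [0.45,0.279,0.0186,0.004,0,0,-5],
  ],
)

```text
clock: 42.35
position: [517.2, 26.1, 120.7]
ee_rot: [-0.698, 0.716, 0.0, 0.0]
contact_force: [0.0, -1.0, -0.4]
gripper_width: 38.3
grasp_force: 0.0
```

```bash
python3 - <<'E'
from rel import *
rel((516,24.5,22,88.5))
S=cam('scene')
q=proj(S,[(500,24,60)])[0].astype(int);w=45
cv2.imwrite('pics/g12.png',cv2.resize(S['color'][q[1]-w:q[1]+w,q[0]-w:q[0]+w,::-1],(450,450),interpolation=cv2.INTER_CUBIC))
E
```

```text
now [517.2  26.1 120.7] th 88.61 w 38.3 F [ 0.  -1.  -0.4] t 42.4
(516, 24.5, 22, 88.5) -> [0.0017, 0.0011, 0.0987] [0.02, 0.04, 0.11]
```

servo_tool(
  increments=[
    [0.45,0.0005,0.0008,0.045,0,0,0],
    [0.45,0.0005,0.0008,0.075,0,0,0],
    [0.45,0.0005,0.0008,0.09,0,0,0],
    [0.45,0.0005,0.0008,0.098,0,0,0],
    [0.45,0.0005,0.0008,0.098,0,0,0],
    [0,0.0005,0.0008,0.098,0,0,0],
    [0,0.0005,0.0008,0.098,0,0,0],
    [0,0.0005,0.0008,0.098,0,0,0],
    [0,0.0005,0.0008,0.098,0,0,0],
  ],
)

```text
clock: 43.52
position: [516.7, 25.0, 24.0]
ee_rot: [-0.698, 0.716, -0.0, 0.001]
contact_force: [-0.1, 2.0, 6.5]
gripper_width: 25.1
grasp_force: 60.6
```

```bash
python3 - <<'E'
from rel import *
rel((516,24.5,112,88.5),(483,310,112,83.5))
E
```

```text
now [516.7  25.   24. ] th 88.57 w 25.1 F [-0.1  2.   6.5] t 43.5
(516, 24.5, 112, 88.5) -> [0.0004, 0.0006, -0.088] [-0.1, 0.08, 0.07]
(483, 310, 112, 83.5) -> [-0.2841, 0.0407, -0.0877] [-0.09, 0.08, 5.07]
```

servo_tool(
  increments=[
    [0,0,0,-0.03,0,0,0],
    [0,0,0,-0.07,0,0,0],
    [0,0,0,-0.088,0,0,0],
    [0,-0.05,0.007,-0.088,0,0,1],
    [0,-0.1,0.014,-0.088,0,0,2],
    [0,-0.15,0.021,-0.088,0,0,3],
    [0,-0.2,0.028,-0.088,0,0,4],
    [0,-0.25,0.036,-0.088,0,0,5],
    [0,-0.284,0.0407,-0.088,0,0,5],
    [0,-0.284,0.0407,-0.06,0,0,5],
    [0,-0.284,0.0407,-0.03,0,0,5],
    [0,-0.284,0.0407,-0.008,0,0,5],
  ],
)

```text
clock: 45.02
position: [481.5, 309.0, 29.4]
ee_rot: [-0.666, 0.746, 0.0, -0.001]
contact_force: [0.4, -0.4, -0.8]
gripper_width: 25.3
grasp_force: 59.8
```

servo_tool(
  increments=[
    [0,0,0,0.004,0,0,0],
    [0,0,0,0.008,0,0,0],
    [0,0,0,0.012,0,0,0],
    [0,0,0,0.014,0,0,0],
    [0,0,0,0.014,0,0,0],
  ],
)

```text
clock: 45.65
position: [482.7, 309.9, 18.1]
ee_rot: [-0.666, 0.746, 0.0, 0.001]
contact_force: [-1.8, -0.5, 2.8]
gripper_width: 25.1
grasp_force: 60.0
```

Seated (2.8 N up). Release and lift.

servo_tool(
  increments=[
    [0.45,0,0,0,0,0,0],
    [0.45,0,0,0,0,0,0],
    [0.45,0,0,0,0,0,0],
    [0.45,0,0,-0.03,0,0,0],
    [0.45,0,0,-0.07,0,0,0],
    [0.5,0,0,-0.1,0,0,0],
    [0.5,0,0,-0.1,0,0,0],
    [0.5,0,0,-0.1,0,0,0],
  ],
)

```text
clock: 46.65
position: [481.9, 309.2, 116.4]
ee_rot: [-0.666, 0.746, 0.001, -0.001]
contact_force: [0.7, -0.0, -0.4]
gripper_width: 42.4
grasp_force: 0.0
```

```bash
python3 - <<'E'
from fit import *
from rel import rel
T,S=cam('top'),cam('scene')
for n,m,p0 in(('lamp',rect(32,56,50),(457,17,-.02)),('gl',rect(34,92,43),(567,300,-.11)),('seal',rect(26,70,40),(483,310,-.11))):
    for l,ims in(('top',[T]),('scn',[S])):
        p=fit(m,p0,ims,step=(4,4,.05),blurs=(1.5,.8));print(n,l,p[:2].round(1),round(np.degrees(p[2]),2))
rel((457.5,17,120,88.5))
E
```

```text
lamp top [456.1  16.4] -1.42
lamp scn [459.8  17.5] -1.33
gl top [567.1 295.5] -5.2
gl scn [570.1 300.1] -6.91
seal top [481.2 299.6] -6.41
seal scn [484.5 304.9] -7.6
now [481.8 308.9 115.8] th 83.53 w 42.5 F [-0.4 -0.   0.6] t 46.8
(457.5, 17, 120, 88.5) -> [0.2928, -0.0087, -0.0038] [0.14, -0.08, -4.97]
```

servo_tool(
  increments=[
    [0.55,0.055,-0.002,-0.004,0,0,-2],
    [0.55,0.11,-0.003,-0.004,0,0,-4],
    [0.55,0.165,-0.005,-0.004,0,0,-5],
    [0.55,0.22,-0.0065,-0.004,0,0,-5],
    [0.55,0.27,-0.008,-0.004,0,0,-5],
    [0.55,0.2928,-0.0087,-0.004,0,0,-5],
    [0.55,0.2928,-0.0087,-0.004,0,0,-5],
    [0.55,0.2928,-0.0087,-0.004,0,0,-5],
    [0.55,0.2928,-0.0087,0.03,0,0,-5],
    [0.55,0.2928,-0.0087,0.03,0,0,-5],
  ],
)

```text
clock: 48.0
position: [456.5, 18.0, 85.1]
ee_rot: [-0.699, 0.716, 0.002, -0.003]
contact_force: [0.5, 0.1, 0.5]
gripper_width: 47.1
grasp_force: 0.0
```

```bash
python3 - <<'E'
from rel import *
rel((457.8,17,27,88.5))
S=cam('scene');print([(r['centre'],r['p'],ray(S,r['centre'],12)[:2]) for r in arm.spot_point('scene','cycle_lamp')[:1]])
E
```

```text
now [456.5  18.   85.1] th 88.62 w 47.1 F [0.5 0.1 0.5] t 48.0
(457.8, 17, 27, 88.5) -> [0.0009, -0.0016, 0.0581] [0.34, -0.08, 0.12]
[]
```

servo_tool(
  increments=[
    [0.55,0.0005,-0.0005,0.03,0,0,0],
    [0.55,0.0005,-0.0005,0.05,0,0,0],
    [0.55,0.0005,-0.0005,0.057,0,0,0],
    [0.55,0.0005,-0.0005,0.057,0,0,0],
    [0.55,0.0005,-0.0005,0.057,0,0,0],
    [0,0.0005,-0.0005,0.057,0,0,0],
    [0,0.0005,-0.0005,0.057,0,0,0],
    [0,0.0005,-0.0005,0.057,0,0,0],
    [0,0.0005,-0.0005,0.057,0,0,0],
  ],
)

```text
clock: 49.22
position: [458.1, 17.2, 31.0]
ee_rot: [-0.699, 0.716, 0.001, -0.0]
contact_force: [-4.1, 2.0, 6.6]
gripper_width: 30.9
grasp_force: 59.0
```

```bash
python3 - <<'E'
from rel import *
rel((457,17,117,88.5),(398.5,319.6,117,83.5))
E
```

```text
now [458.1  17.2  31. ] th 88.62 w 30.9 F [-4.1  2.   6.6] t 49.2
(457, 17, 117, 88.5) -> [0.0002, 0.0012, -0.086] [0.06, 0.02, 0.12]
(398.5, 319.6, 117, 83.5) -> [-0.3009, 0.0669, -0.0858] [0.07, 0.02, 5.12]
```

servo_tool(
  increments=[
    [0,0,0,-0.03,0,0,0],
    [0,0,0,-0.07,0,0,0],
    [0,0,0,-0.086,0,0,0],
    [0,-0.055,0.0125,-0.086,0,0,1],
    [0,-0.11,0.025,-0.086,0,0,2],
    [0,-0.165,0.037,-0.086,0,0,3],
    [0,-0.22,0.05,-0.086,0,0,4],
    [0,-0.27,0.06,-0.086,0,0,5],
    [0,-0.301,0.067,-0.086,0,0,5],
    [0,-0.301,0.067,-0.06,0,0,5],
    [0,-0.301,0.067,-0.03,0,0,5],
    [0,-0.301,0.067,-0.008,0,0,5],
  ],
)

```text
clock: 50.72
position: [398.8, 319.6, 37.3]
ee_rot: [-0.666, 0.746, 0.0, -0.0]
contact_force: [0.6, -0.1, -1.5]
gripper_width: 30.9
grasp_force: 60.0
```

servo_tool(
  increments=[
    [0,0,0,0.004,0,0,0],
    [0,0,0,0.008,0,0,0],
    [0,0,0,0.012,0,0,0],
    [0,0,0,0.0135,0,0,0],
    [0,0,0,0.0135,0,0,0],
  ],
)

```text
clock: 51.35
position: [399.4, 320.1, 25.1]
ee_rot: [-0.666, 0.746, 0.001, 0.001]
contact_force: [-0.6, 0.8, -1.0]
gripper_width: 30.6
grasp_force: 60.1
```

Lower 1 mm more, release, rise and back away to the side.

servo_tool(
  increments=[
    [0,0,0,0.0012,0,0,0],
    [0,0,0,0.0012,0,0,0],
    [0.5,0,0,0.0012,0,0,0],
    [0.5,0,0,0.0012,0,0,0],
    [0.5,0,0,0.0012,0,0,0],
    [0.5,0,0,-0.03,0,0,0],
    [0.5,0,0,-0.08,0,0,0],
    [0.5,0,0,-0.14,0,0,0],
    [0.5,0.1,0,-0.18,0,0,0],
    [0.5,0.2,0,-0.18,0,0,0],
    [0.5,0.25,0,-0.18,0,0,0],
    [0.5,0.25,0,-0.18,0,0,0],
  ],
)

```text
clock: 52.85
position: [371.2, 74.7, 204.5]
ee_rot: [-0.667, 0.745, 0.0, 0.0]
contact_force: [1.7, -0.5, 0.3]
gripper_width: 43.0
grasp_force: 0.0
```

```bash
python3 - <<'E'
from h import *
T=cam('top');S=cam('scene','s14.png')
cv2.imwrite('pics/f13.png',np.hstack([cv2.resize(T['color'][200:380,170:510,::-1],(400,300)),cv2.resize(S['color'][120:345,140:500,::-1],(400,300))]))
E
```

```text
(no output)
```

View pics/s14.png

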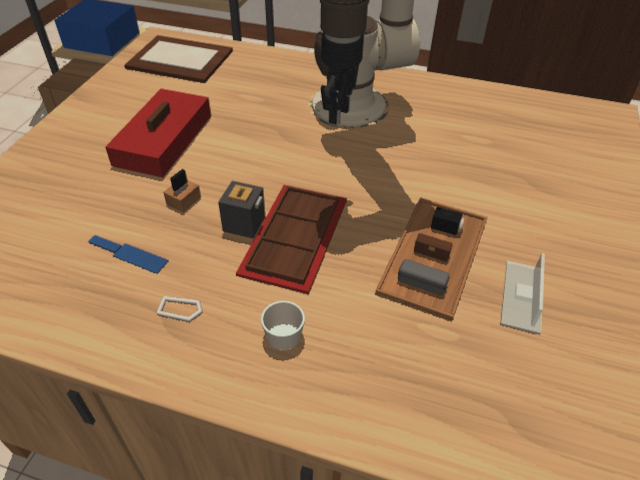

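The scene shows lamp (447,220), seal case (433,246) and glasses case (424,277) in the tray. The lid lies flat at (160,130), the key is in its rest (180,187), and the bystanders look unmoved.

```bash
python3 -c "
from bench import arm
print(arm.job_done())"
```

```text
the job is handed in; nothing more can be done
None
```

The job is handed in: box unlocked, key back in its rest, lid laid flat on the cabinet top, all three items upright in the tray; one slip was that the first key turn ran joint 6 onto its -3.1 limit and strained the wrist to about 36 N sideways, so I regrasped the key to finish the turn.

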